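# Try the coarse thread gauge on the press screw

### The arm

A 6-joint arm with a two-finger parallel gripper is mounted at the origin on the work surface. World frame = base frame: x ahead of the robot, y to its left, z up, the work surface at z = 0. Lengths are in mm, angles in rad, forces in N, time in s.
With the tool pointing down it reaches from about 300 to 775 mm from the base axis. Payload 14.6 kg.
Tool frame: the origin (TCP) lies at the very end of the fingers, on their centre line; the grasp point (between the pads) lies manip.grasp_offset behind it (manip.grasp_offset is the distance from the TCP to the grasp point, in mm); z points along the fingers, y is the direction in which the jaws open and shut (so a half turn about z gives the same grasp; the last joint's range is limited). The gripper opens to 94 mm and grips with 3 to 60 N. Pads are 16 mm wide; open, the fingers measure 119 mm over their backs; the gripper's body (75 mm by 177 mm) begins 78 mm behind the grasp point.
Start: joints at [1.055, 0.3, 1.521, -0, 1.321, -0.067], TCP at [238.633, 495.524, 205.446] pointing down, gripper open.
Joint ranges: [-3.03, 3.03], [-0.79, 2.21], [0.23, 2.52], [-1.04, 4.18], [0, 3.07], [-2.55, 2.55]. Speed limits (rad/s): [2.22, 2.22, 2.57, 3.14, 3.14, 3.14].

### API

Orientations are given as [roll, pitch, yaw] about the fixed x, y, z axes, in that order (R = Rz(yaw) Ry(pitch) Rx(roll)).
In Python, from cell import manip gives the robot as it stands.
- The arm moves only by the tool send_rows, never from a script. Its argument "commands" is a list of rows, each a list of 2 entries, a list of its own where there are three numbers: the shift along the tool's x, y, z in m, then the turn about the tool's z in rad. A call has exactly 8 rows; each row is the pose to reach, as a shift and turn from the pose commanded when the call began, along the tool's axes at that moment; what a row does not reach only later rows make up. A row lasts 1/12 s, in which the tool goes at most 41.7 mm and 7.16 degrees, less where a joint would pass 70% of its speed; a pose out of reach is approached as far as the arm can. A call with a gripper value outside its range is refused whole. "hand" is the closure, from -1 (fully open) to 1 (shut), so that 0 is half open, set as the call begins (left out, the last holds). The fingers move at their own pace and stop on an object; "force" is the grip in N (left out, the last holds). Time passes only in rows, so rows that repeat a pose let the fingers close, or fill a call up. It gives the time, the measured TCP pose, the force and the opening at its end, in the units of the state.
- manip.read_state(): the state, without advancing time (a new reading comes with each control period).
- manip.camera(name): name is "scene" or "top" or "wrist"; returns the picture (420x560x3 uint8, red, green, blue); there is no depth.
- manip.camera_model(name): a dict with "K" (3x3 intrinsics, pixels), "eye" and "attitude" of the camera in the world; the wrist camera has in their place "mount" (4x4, takes a point from camera to tool coordinates, whose origin is the TCP and whose axes are the flange's). Camera axes: x right, y down, z forward; pixel columns grow to the right and rows downward; lengths in mm; the calibration is good to about 2 mm. A picture is of the moment at which its call begins: read the wrist's pose just before it. camera_model takes no time and is no camera call.
- manip.sign_off(): hands the job in, once; it reports no verdict.
The state is a dict: "clock": time; "joints": joint angles; "qd": joint speeds; "effort": joint torques, N m; "eef_pos": TCP position; "eef_rot": TCP orientation; "wrist_force": force on the tool from outside, world axes, zero at the start; "moment": the same for the moment, N m; "finger_gap": finger opening in mm.
Only numpy, scipy, OpenCV 4.12 (cv2) and the standard library are available. Lean on these libraries where they do the work, as an engineer would, in place of code of your own. Each camera call takes 0.05 s, during which the arm holds its last target.

### The job

Check the thread of the wooden fruit-press screw lying in its cradle: pick up the yellow, coarse-toothed gauge leaf and set it astride the middle of the screw, along it, with its teeth fully down in the thread grooves so that it sits flat and upright, then let go. Lower it on gently rather than dropping it, and leave the blue leaf and the glass bottle where they stand.

Things in the scene. Friction and masses are not known exactly. Their poses are not given: they have to be found in the camera images.
- coarse_mid (a point): Centre of the yellow leaf's plate (all in mm), 100 long (x), 10 thick (y), 54 high (z up); grip it here, free for |x| < 40. 71 above its feet: an A of splayed feet at each end, x = +-46, reaching y = +-49 below; the A's inside meets 2.5 below this point, faces 30 deg from upright. 5 round teeth below at x = 0, +-16, +-32, 5 wide, 6 deep, tips 33.5 below this point. 120 g. Same either way round.
- fine_mid (a point): The same point of the blue fine-toothed leaf: same outline and size, but 8 teeth 10 mm apart, which do not fit this screw. A bystander, to be left where it stands.
- screw_mid (a point): (mm) Mid-length point on the axis (x) of the fixed wooden screw, 24 above the counter. Crest dia 42, root 32, pitch 16, thread |x| < 84; then blocks 34 high, head at +x to 124. Grooves on top at x = 0, +-16, ...; crests between. Leaf seated, centre over a groove, x along x: its centre is 49.5 above this point (5 more on crests), feet 2.5 off the counter. Let go within 3 of a groove, it settles in.
- bottle_mid (a point): Centre (126 up) of an empty green glass flip-top bottle, 72 mm in diameter, 252 mm high, standing on the counter. A bystander.
Mind the look-alikes: they are no part of the job. What is shaped like the part that bears coarse_mid but green is not meant.

How it is judged (in metres and radians):
On the way:
1. the yellow leaf is lifted clear of the counter (height (world z) of coarse_mid above 0.09 m), for 0.1 s.
At the end, for the whole second after the job is handed in: The yellow leaf sits at rest astride the screw, teeth down in the grooves: its centre 45.5 to 52 mm above the screw's axis (49.5 is fully seated), within 28 mm of the screw's middle lengthwise and 10 mm sideways, within 0.12 rad of upright and 0.14 rad of the screw's direction (z of coarse_mid in the frame of screw_mid between 0.0455 and 0.052 m and x of coarse_mid in the frame of screw_mid between -0.028 and 0.028 m and y of coarse_mid in the frame of screw_mid between -0.01 and 0.01 m and angle between coarse_mid's own z axis and vertical below 0.12 rad and angle between the x axis of coarse_mid and the x axis of screw_mid, either way round below 0.14 rad and linear speed of coarse below 0.02 m/s and angular speed of coarse below 0.2 rad/s); the robot touches nothing.
It fails at once if the blue leaf is moved more than 30 mm (distance of fine_mid from where it was at the start of the episode above 0.03 m).
It fails at once if the bottle is moved more than 30 mm (distance of bottle_mid from where it was at the start of the episode above 0.03 m).
It fails at once if the yellow leaf is dropped onto the screw from more than 20 mm above its seat (horizontal distance between coarse_mid and screw_mid below 0.08 m and z of coarse_mid in the frame of screw_mid above 0.0695 m and contact force between the fingers and coarse below 0.05 N).
It also fails if it takes over 38 s, if anything falls off the work surface, if the arm or the gripper's body presses on something with over 40 N, if the wrist force passes 120 N, or if a joint passes its speed limit or range.

## Working session

There is one attempt and no reset: what is moved stays moved. The work goes in short steps, Python scripts to look and compute and a tool call to move; the robot and the scene stay as the last step left them, time stands still between calls to the robot, and variables do not carry over. Pictures are saved under pics/ and viewed, and the job is handed in when it is done.

Besides the shell and the picture viewer there is one more tool, called in YAML: its name, and indented under it one key for each argument. send_rows: Moves the arm, as the interface text tells. Its arguments: {"type":"object","properties":{"commands":{"type":"array","items":{"type":"array"}},"hand":{"type":"number"},"force":{"type":"number"}},"required":["commands"]}

```bash
ls; mkdir -p pics
python3 - <<'E'
from cell import manip
import cv2
s=manip.read_state();print(s)
for n in("scene","top","wrist"):
    cv2.imwrite(f"pics/{n}0.png",manip.camera(n)[:,:,::-1]); print(n,manip.camera_model(n))
print(manip.grasp_offset)
E
```

```text
pics
{'clock': 0.0, 'joints': array([ 1.05538602e+00,  3.00456706e-01,  1.52154875e+00, -1.17569163e-05,
        1.32066062e+00, -6.66055127e-02]), 'qd': array([ 0.00130277,  0.00044886,  0.00060337,  0.00099163, -0.00014071,
        0.0019629 ]), 'effort': array([ 2.56388317e-03, -5.31794107e+01, -3.52744710e+01,  7.09523493e-02,
        2.43755017e-02, -1.36472077e-04]), 'eef_pos': array([238.5290881 , 495.31921524, 204.90788924]), 'eef_rot': array([-3.14052085e+00, -6.00808185e-05,  2.69279075e+00]), 'wrist_force': array([-0.10753036, -1.16213541,  0.12962269]), 'moment': array([-0.0412798 , -0.0158634 ,  0.01438134]), 'finger_gap': 94.01081605519525}
scene {'K': array([[522.67468616,   0.        , 278.97338692],
       [  0.        , 522.67468616, 198.8581804 ],
       [  0.        ,   0.        ,   1.        ]]), 'eye': array([1329.41187662,  567.74268204,  997.25641544]), 'attitude': array([-2.31972572, -0.00248314,  2.17633387])}
top {'K': array([[390.08430923,   0.        , 284.07054828],
       [  0.        , 390.08430923, 208.91155667],
       [  0.        ,   0.        ,   1.        ]]), 'eye': array([ 326.97067067,   -6.36883802, 1063.21243062]), 'attitude': array([-2.92340303e+00,  1.96971143e-03, -1.52932309e+00])}
wrist {'K': array([[357.33029515,   0.        , 277.5304521 ],
       [  0.        , 357.33029515, 209.0868418 ],
       [  0.        ,   0.        ,   1.        ]]), 'mount': array([[-4.61405356e-04, -9.64692742e-01, -2.63377487e-01,
         7.77835057e+01],
       [ 9.99999877e-01, -4.92960877e-04,  5.37269959e-05,
        -6.94265367e-01],
       [-1.81664840e-04, -2.63377430e-01,  9.64692851e-01,
        -1.79596581e+02],
       [ 0.00000000e+00,  0.00000000e+00,  0.00000000e+00,
         1.00000000e+00]])}
18.8
```

View pics/top0.png

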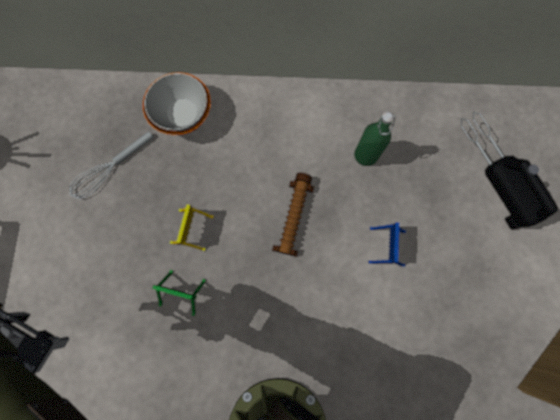

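View pics/scene0.png

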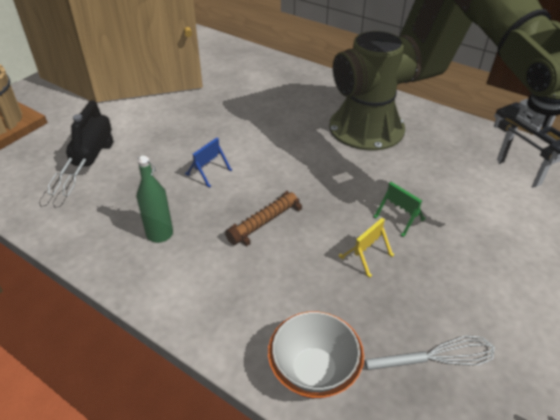

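View pics/wrist0.png

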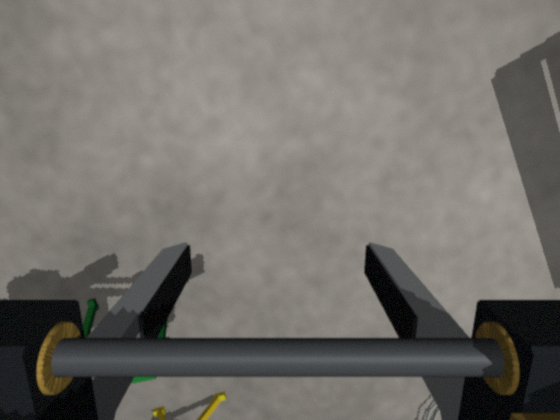

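The yellow leaf is at about (187,226) in the top view. The green leaf at (178,292) is the look-alike, and the blue one is at (393,245). The yellow one is the leaf meant. The screw runs (303,180) to (287,250). I'll enlarge the crops to confirm.

```bash
cat > h.py <<'E'
import numpy as np,cv2
from scipy.spatial.transform import Rotation as R
from cell import manip
def cam(n,st=None):
    m=manip.camera_model(n);K=m["K"]
    if n=="wrist":
        M=m["mount"];Rt=R.from_euler('xyz',st["eef_rot"]).as_matrix()
        return K,Rt@M[:3,:3],Rt@M[:3,3]+st["eef_pos"]
    return K,R.from_euler('xyz',m["attitude"]).as_matrix(),m["eye"]
def ray(c,uv):
    K,A,e=c;d=A@np.linalg.inv(K)@np.array([uv[0],uv[1],1.]);return e,d/np.linalg.norm(d)
def plane(c,uv,z):
    e,d=ray(c,uv);return e+d*(z-e[2])/d[2]
def proj(c,p):
    K,A,e=c;q=K@(A.T@(np.asarray(p,float)-e));return q[:2]/q[2]
E
python3 - <<'E'
import cv2
from h import *
t=cv2.imread("pics/top0.png");s=cv2.imread("pics/scene0.png")
a=cv2.resize(t[160:310,140:340],None,fx=4,fy=4,interpolation=2)
cv2.imwrite("pics/ct.png",a)
b=cv2.resize(s[170:290,220:430],None,fx=3.7,fy=3.7,interpolation=2)
cv2.imwrite("pics/cs.png",b)
for n,i in(("top",t),("scene",s)):
    h=cv2.cvtColor(i,cv2.COLOR_BGR2HSV);m=cv2.inRange(h,(22,150,90),(34,255,255))
    _,_,st,ce=cv2.connectedComponentsWithStats(m)
    print(n,[(x.tolist(),c.round(1).tolist()) for x,c in zip(st[1:],ce[1:]) if x[4]>8])
E
```

```text
top [([171, 205, 20, 39, 206], [182.4, 223.9]), ([193, 208, 20, 10, 39], [203.3, 212.9]), ([184, 243, 21, 7, 40], [194.0, 245.9])]
scene [([356, 219, 37, 57, 491], [370.5, 239.8])]
```

View pics/ct.png

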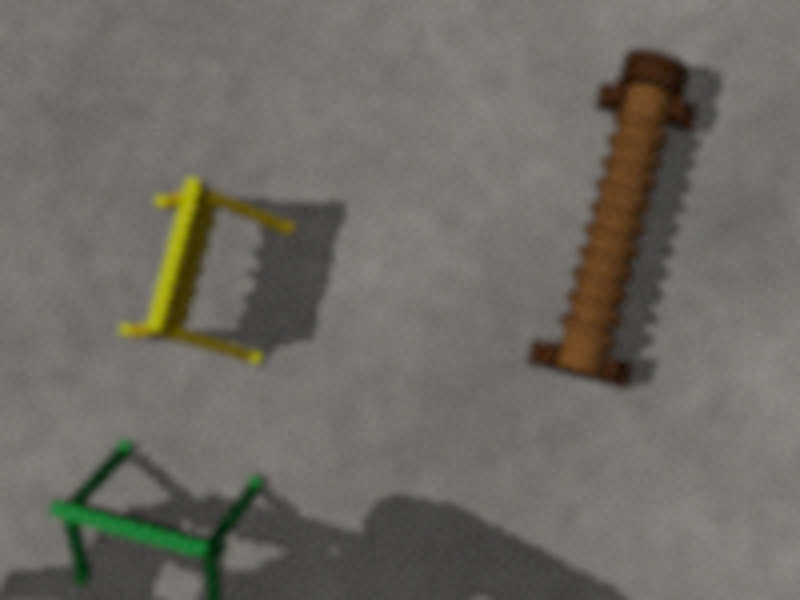

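View pics/cs.png

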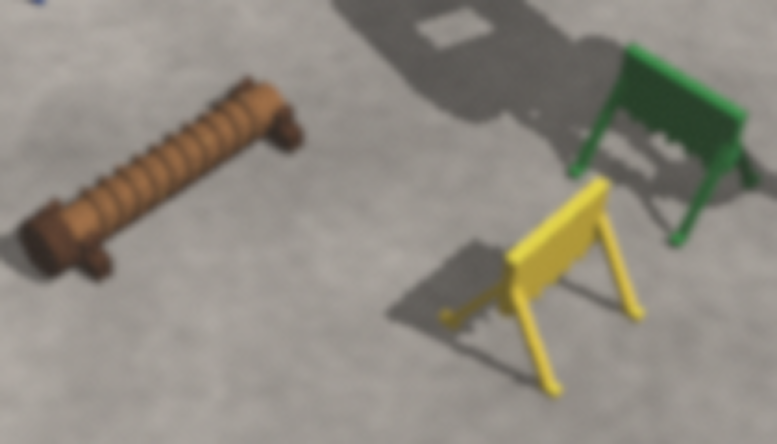

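The crop confirms it. The yellow leaf stands upright, with its plate top edge running (193,182)-(158,330) in the crop and four feet visible. The screw's head is at (655,70), at the far end.

Run:
```python
from h import *
c=cam("top");s=cam("scene")
f=lambda x,y:np.array([140+x/4-.4,160+y/4-.4])
P=[plane(c,f(*p),4) for p in((290,227),(256,358),(160,202),(126,329))]
print("feet",np.round(P,1)); ctr=np.mean(P,0); print("ctr",ctr)
T=[plane(c,f(*p),98) for p in((193,182),(158,328))];print("top",np.round(T,1),np.mean(T,0))
d=T[0]-T[1];print("yaw top",np.arctan2(d[1],d[0]),np.linalg.norm(d))
d=P[0]+P[2]-P[1]-P[3];print("yaw feet",np.arctan2(d[1],d[0]),np.linalg.norm(d)/2)
g=lambda x,y:np.array([220+x/3.7-.4,170+y/3.7-.4])
T2=[plane(s,g(*p),98) for p in((603,183),(512,260))];print("scene top",np.round(T2,1))
# screw ends: z=24 axis approx; cradle block corners
for n,p,z in(("nearblkL",(532,352),10),("nearblkR",(627,375),10),("head end",(655,58),45),("near end",(580,368),40)):
    print(n,plane(c,f(*p),z).round(1))
# brown mask silhouette
t=cv2.imread("pics/top0.png");h=cv2.cvtColor(t,cv2.COLOR_BGR2HSV)
m=cv2.inRange(h,(3,90,50),(20,255,255));m[:, :260]=0;m[:,330:]=0;m[:165]=0;m[265:]=0
ys,xs=np.nonzero(m);W=np.array([plane(c,(x,y),24)[:2] for x,y in zip(xs,ys)])
mu=W.mean(0);u=np.linalg.svd(W-mu,full_matrices=False)[2][0];u*=np.sign(u[0])
q=(W-mu)@u;r=(W-mu)@np.array([-u[1],u[0]]);print(mu,np.arctan2(u[1],u[0]),q.min(),q.max())
for a in np.arange(-110,121,10):
    k=abs(q-a)<5
    if k.any():print(a,k.sum(),r[k].min().round(1),r[k].max().round(1))
```

```text
feet [[532.3 203.8   4. ]
 [440.7 219.5   4. ]
 [546.2 295.6   4. ]
 [456.8 310.    4. ]]
ctr [493.98506228 257.2279941    4.        ]
top [[540.6 249.1  98. ]
 [446.7 262.1  98. ]] [493.65234713 255.59360885  98.        ]
yaw top -0.13685839715678352 94.77306833112124
yaw feet -0.1647764707307904 91.7609035991177
scene top [[448.3 266.4  98. ]
 [543.  250.1  98. ]]
nearblkL [451.8  32.   10. ]
nearblkR [438.9 -32.8  10. ]
head end [651.8 -43.5  45. ]
near end [439.   -1.1  40. ]
[542.80762287 -21.1315098 ] -0.2020108258142293 -107.34340297428751 119.34309966938389
-110 16 -21.4 27.7
-100 83 -24.7 32.3
-90 52 -24.1 22.6
-80 47 -18.9 16.1
-70 48 -17.7 16.8
-60 46 -16.5 17.4
-50 45 -17.2 15.5
-40 46 -18.5 16.2
-30 47 -17.9 17.5
-20 45 -18.0 14.2
-10 45 -16.7 16.2
0 45 -18.7 16.2
10 44 -18.1 16.9
20 43 -16.8 15.6
30 44 -19.6 13.6
40 44 -19.0 16.3
50 43 -18.3 14.3
60 41 -17.7 15.0
70 44 -16.4 19.7
80 58 -33.2 30.5
90 65 -25.9 28.5
100 30 -10.5 19.1
110 36 -11.9 17.8
120 16 -12.6 15.7
```

send_rows:
  commands:
    - [[-0.03,-0.01,0],-0.04]
    - [[-0.07,-0.022,0],-0.08]
    - [[-0.108,-0.034,0],-0.12]
    - [[-0.146,-0.046,0],-0.16]
    - [[-0.184,-0.058,0],-0.2]
    - [[-0.222,-0.07,0],-0.24]
    - [[-0.26,-0.082,0.003],-0.27]
    - [[-0.296,-0.093,0.005],-0.287]
  hand: -1

```text
clock: 0.82
eef_pos: [466.2, 281.5, 200.3]
eef_rot: [-3.142, -0.0, 2.981]
wrist_force: [0.0, 0.0, -0.0]
finger_gap: 93.7
```

```bash
cat >> h.py <<'E'
def go(p,yaw):
    s=manip.read_state();Rt=R.from_euler('xyz',s["eef_rot"]).as_matrix()
    d=Rt.T@(np.array(p)-s["eef_pos"]);t=-(yaw-s["eef_rot"][2]);t=(t+np.pi)%(2*np.pi)-np.pi
    print("clock",s["clock"],"pos",s["eef_pos"].round(1),"rot",s["eef_rot"].round(4),"| shift m",(d/1000).round(4),"turn",round(t,4))
E
python3 -c "
from h import *
go((494,256,200),2.98)"
```

```text
clock 0.8167 pos [466.2 281.5 200.3] rot [-3.1415e+00 -1.0000e-04  2.9813e+00] | shift m [-0.0315 -0.0207  0.0003] turn 0.0013
```

send_rows:
  commands:
    - [[-0.01,-0.007,0],0]
    - [[-0.02,-0.014,0],0]
    - [[-0.027,-0.018,0],0]
    - [[-0.0315,-0.0207,0],0]
    - [[-0.0315,-0.0207,0],0]
    - [[-0.0315,-0.0207,0],0]
    - [[-0.0315,-0.0207,0],0]
    - [[-0.0315,-0.0207,0],0]

```text
clock: 1.48
eef_pos: [492.3, 258.4, 200.6]
eef_rot: [3.141, 0.0, 2.981]
wrist_force: [0.3, 0.4, 0.1]
finger_gap: 93.9
```

Run:
```python
from h import *
import pickle
s=manip.read_state();i=manip.camera("wrist")[:,:,::-1].copy();pickle.dump(s,open("w1.pkl","wb"))
print(s["eef_pos"],s["eef_rot"]);cv2.imwrite("pics/w1.png",i)
```

```text
[492.25421294 258.44169432 200.56655537] [3.14146520e+00 9.20303036e-05 2.98080465e+00]
```

View pics/w1.png

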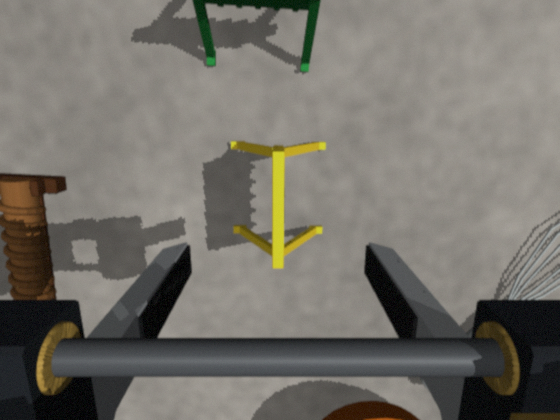

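The wrist view shows the yellow leaf standing between the jaws. Its plate top runs (278,148) to (278,268), and its feet are at (234,145), (323,146), (237,230) and (319,230).

Run:
```python
from h import *
import pickle
s=pickle.load(open("w1.pkl","rb"));c=cam("wrist",s);i=cv2.imread("pics/w1.png")
h=cv2.cvtColor(i,cv2.COLOR_BGR2HSV);m=cv2.inRange(h,(22,150,150),(34,255,255));m[285:]=0
for r in(160,190,220,260): x=np.nonzero(m[r])[0];x=x[(x>262)&(x<296)];print(r,x.min(),x.max(),plane(c,(x.mean(),r),98).round(1))
A,B=[plane(c,p,98) for p in((278,147),(278.7,268.5))];print(A,B,(A+B)/2,np.linalg.norm(A-B),np.arctan2(*(B-A)[[1,0]]))
F=[plane(c,p,4) for p in((234,145),(323,146),(237,230),(319,230))];print(np.round(F,1),np.mean(F,0))
```

```text
160 273 283 [451.8 265.1  98. ]
190 273 283 [475.7 261.2  98. ]
220 272 283 [500.6 256.8  98. ]
260 273 283 [535.8 251.5  98. ]
[441.7624207  266.72399358  98.        ] [543.63978542 250.7966704   98.        ] [492.70110306 258.76033199  98.        ] 103.11487315660888 -0.15508283257023878
[[441.2 220.6   4. ]
 [457.1 311.9   4. ]
 [533.2 206.    4. ]
 [547.8 295.8   4. ]] [494.84272722 258.5623303    4.        ]
```

send_rows:
  commands:
    - [[-0.001,0,0.02],0]
    - [[-0.001,0,0.05],0]
    - [[-0.001,0,0.08],0]
    - [[-0.001,0,0.11],0]
    - [[-0.001,0,0.13],0]
    - [[-0.001,0,0.14],0]
    - [[-0.001,0,0.142],0]
    - [[-0.001,0,0.142],0]

```text
clock: 2.2
eef_pos: [493.8, 257.9, 58.8]
eef_rot: [3.142, 0.0, 2.98]
wrist_force: [-0.2, -0.3, -0.3]
finger_gap: 93.9
```

send_rows:
  commands:
    - [[0,0,0],0]
    - [[0,0,0],0]
    - [[0,0,0],0]
    - [[0,0,0],0]
    - [[0,0,0],0]
    - [[0,0,0],0]
    - [[0,0,0],0]
    - [[0,0,0],0]
  hand: 1
  force: 15

```text
clock: 2.87
eef_pos: [493.7, 257.6, 58.5]
eef_rot: [-3.142, -0.0, 2.98]
wrist_force: [-0.6, 0.1, 0.1]
finger_gap: 44.2
```

send_rows:
  commands:
    - [[0,0,0],0]
    - [[0,0,0],0]
    - [[0,0,0],0]
    - [[0,0,0],0]
    - [[0,0,0],0]
    - [[0,0,0],0]
    - [[0,0,0],0]
    - [[0,0,0],0]

```text
clock: 3.53
eef_pos: [493.7, 257.7, 58.4]
eef_rot: [3.142, -0.0, 2.98]
wrist_force: [0.1, -0.2, -0.5]
finger_gap: 10.0
```

Gap 10.0 mm, so the plate is held. Lifting.

send_rows:
  commands:
    - [[0,0,-0.005],0]
    - [[0,0,-0.02],0]
    - [[0,0,-0.04],0]
    - [[0,0,-0.065],0]
    - [[0,0,-0.09],0]
    - [[0,0,-0.11],0]
    - [[0,0,-0.12],0]
    - [[0,0,-0.12],0]

```text
clock: 4.2
eef_pos: [494.4, 257.9, 180.6]
eef_rot: [3.14, 0.003, 2.98]
wrist_force: [-0.2, -0.3, -1.6]
finger_gap: 9.6
```

```bash
python3 -c "
from h import *
go((540,80,178),2.94)"
```

```text
clock 4.2 pos [494.4 257.9 180.6] rot [3.1397e+00 2.9000e-03 2.9798e+00] | shift m [-0.0737 -0.1683  0.0025] turn 0.0398
```

send_rows:
  commands:
    - [[-0.01,-0.02,0],0.01]
    - [[-0.022,-0.05,0],0.02]
    - [[-0.035,-0.08,0],0.03]
    - [[-0.048,-0.11,0],0.04]
    - [[-0.061,-0.14,0],0.04]
    - [[-0.07,-0.16,0],0.04]
    - [[-0.074,-0.168,0],0.04]
    - [[-0.074,-0.168,0],0.04]

```text
clock: 4.87
eef_pos: [539.6, 78.5, 177.2]
eef_rot: [-3.141, -0.002, 2.938]
wrist_force: [0.3, 0.2, -1.6]
finger_gap: 9.6
```

send_rows:
  commands:
    - [[0,0,0],0]
    - [[0,0,0],0]
    - [[0,0,0],0]
    - [[0,0,0],0]
    - [[0,0,0],0]
    - [[0,0,0],0]
    - [[0,0,0],0]
    - [[0,0,0],0]

```text
clock: 5.53
eef_pos: [539.7, 80.0, 178.5]
eef_rot: [3.142, 0.0, 2.94]
wrist_force: [0.8, 0.2, -1.0]
finger_gap: 10.0
```

Run:
```python
from h import *
import pickle
s=manip.read_state();i=manip.camera("wrist")[:,:,::-1].copy();pickle.dump(s,open("w2.pkl","wb"))
print(s["eef_pos"],s["eef_rot"]);cv2.imwrite("pics/w2.png",i)
```

```text
[539.66137553  80.02465457 178.46479616] [3.14158164e+00 4.07338183e-05 2.93992798e+00]
```

View pics/w2.png

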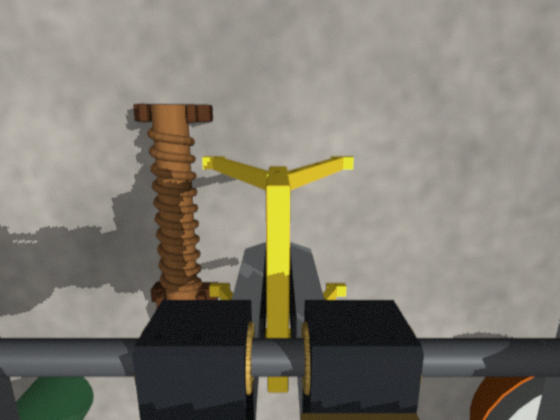

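Run:
```python
import cv2
i=cv2.imread("pics/w2.png");cv2.imwrite("pics/c2.png",cv2.resize(i[95:310,110:250],None,fx=2.75,fy=2.75,interpolation=2))
```

```text
(no output)
```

View pics/c2.png

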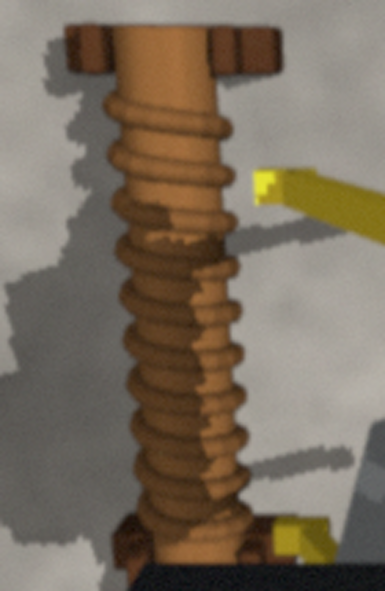

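The screw shows 10 crests between the two blocks. In the crop, the near block's inner edge is at row 73 and the far one at row 517. By symmetry the middle groove lies between crests 5 and 6.

Run:
```python
from h import *
import pickle
s=pickle.load(open("w2.pkl","rb"));c=cam("wrist",s)
f=lambda x,y:(110+x/2.75-.3,95+y/2.75-.3)
rl=[(105,112),(155,110),(200,116),(248,120),(292,124),(338,130),(382,132),(424,136),(467,138)]
rr=[(129,228),(178,230),(222,233),(267,236),(311,239),(354,240),(397,243),(438,244),(478,246)]
P=[];
for (a,x),(b,y) in zip(rl,rr):
    # crest silhouettes ~ z=24 horizontal extreme
    L=plane(c,f(x,a),24);Q=plane(c,f(y,b),24);P.append((L+Q)/2)
P=np.array(P);mu=P.mean(0)
u=np.linalg.svd((P-mu)[:,:2],full_matrices=False)[2][0];u*=np.sign(u[0]);n=np.array([-u[1],u[0]])
print("crest centres mean(9)",mu,"yaw",np.arctan2(u[1],u[0]))
print("along",((P-mu)[:,:2]@u).round(1),"resid",((P-mu)[:,:2]@n).round(1))
print("spacing",np.polyfit(range(9),(P-mu)[:,:2]@u,1))
# mid = between crest index 4 and 5 => mean(9 crests=idx4)+8
m=mu[:2]+8*u;print("mid from crests",m)
for nm,p,z in(("near shaft",(164,50),24),("far shaft",(197,550),24),("nearblk outer",(175,25),34),("nearblk inner",(175,73),34),("nb outer z0",(240,25),34),("far blk inner",(258,517),34),("far blk inner L",(128,517),34)):
    q=plane(c,f(*p),z)[:2];print(nm,q.round(1),"s",((q-m)@u).round(1),"n",((q-m)@n).round(1))
# block lateral: edges at z=34
a,b=plane(c,f(66,40),34),plane(c,f(281,40),34);print(a,b,(((a+b)/2)[:2]-m)@n,np.linalg.norm(a-b))
```

```text
crest centres mean(9) [528.67716574 -18.52855079  24.        ] yaw -0.21174655658214928
along [-64.1 -47.7 -32.5 -16.2  -0.5  15.9  32.2  48.2  64.6] resid [ 0.5 -0.7 -0.2 -0.   0.1  0.3  0.2  0.  -0.3]
spacing [ 16.07005665 -64.28022658]
mid from crests [536.49848843 -20.20989293]
near shaft [444.8  -0.6] s -93.7 n -0.1
far shaft [622.7 -39.2] s 88.3 n -0.4
nearblk outer [438.7   7.8] s -101.5 n 6.9
nearblk inner [452.9   3.8] s -86.7 n 5.9
nb outer z0 [442.9  28. ] s -101.7 n 27.4
far blk inner [609.6  -9.9] s 69.3 n 25.4
far blk inner L [600.1 -56. ] s 69.8 n -21.6
[436.18168334 -27.3402507   34.        ] [449.88710079  39.54062573  34.        ] 6.0793131846135156 68.27071187303405
```

Run:
```python
from h import *
import pickle
s=pickle.load(open("w2.pkl","rb"));c=cam("wrist",s);i=cv2.imread("pics/w2.png")
h=cv2.cvtColor(i,cv2.COLOR_BGR2HSV);m=cv2.inRange(h,(22,150,100),(34,255,255))
for r in (175,180,184,188,192,200,230,290,320,380,388): x=np.nonzero(m[r,262:296])[0]+262;print(r,x.min(),x.max())
y=np.nonzero(m[:,270:286].sum(1))[0];print(y.min(),y.max())
z=s["eef_pos"][2]+39.6
Rt=R.from_euler('xyz',s["eef_rot"]).as_matrix()
for rr in((184,390.5),(168,390.5)):
    A,B=[plane(c,(278,r),z) for r in rr];print((A+B)/2,np.linalg.norm(A-B),(Rt.T@((A+B)/2-s["eef_pos"])).round(1))
F=[plane(c,p,z-94) for p in((208,163),(347,163),(221,292),(337,291))];print(np.round(F,1),(Rt.T@(np.mean(F,0)-s["eef_pos"])).round(1))
cv2.imwrite("pics/c3.png",cv2.resize(i[145:400,195:360],None,fx=2.3,fy=2.3,interpolation=2))
```

```text
175 262 295
180 262 295
184 262 295
188 263 293
192 266 289
200 266 289
230 267 289
290 267 288
320 267 288
380 268 287
388 268 287
167 391
[539.08781966  79.91352567 218.06479616] 99.03582437668028 [  0.5  -0.2 -39.6]
[535.94876619  80.55566542 218.06479616] 105.4439442742142 [  3.7  -0.2 -39.6]
[[486.   44.1 124.1]
 [504.3 133.4 124.1]
 [578.6  29.8 124.1]
 [594.7 112.3 124.1]] [-1.3  0.1 54.4]
```

View pics/c3.png

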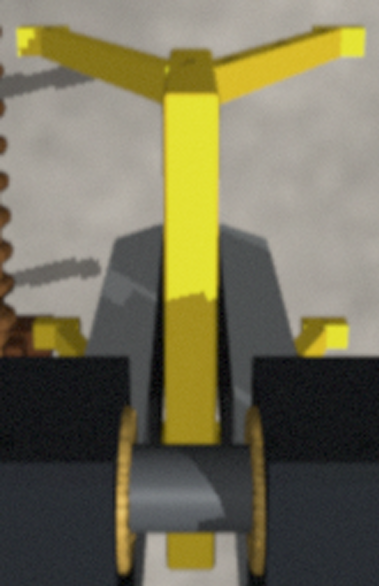

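```bash
python3 -c "
from h import *
go((536.5,-20.2,140),2.932)
c=cam('top');print(plane(c,(366,160),20))"
```

```text
clock 5.5833 pos [539.7  80.  178.5] rot [-3.1416  0.      2.9398] | shift m [-0.017  -0.0988  0.0385] turn 0.0078
[ 708.43120673 -219.42630417   20.        ]
```

send_rows:
  commands:
    - [[-0.003,-0.015,0],0]
    - [[-0.006,-0.035,0],0.004]
    - [[-0.01,-0.06,0],0.008]
    - [[-0.014,-0.08,0.01],0.008]
    - [[-0.017,-0.095,0.02],0.008]
    - [[-0.017,-0.099,0.03],0.008]
    - [[-0.017,-0.099,0.0385],0.008]
    - [[-0.017,-0.099,0.0385],0.008]

```text
clock: 6.25
eef_pos: [535.7, -19.9, 138.1]
eef_rot: [-3.142, -0.003, 2.932]
wrist_force: [0.2, -0.1, -1.8]
finger_gap: 9.4
```

```bash
python3 -c "
from h import *
go((536.5,-20.2,66),2.932)"
```

```text
clock 6.25 pos [535.7 -19.9 138.1] rot [-3.1415e+00 -2.7000e-03  2.9316e+00] | shift m [-0.001  -0.0001  0.0721] turn -0.0004
```

send_rows:
  commands:
    - [[0,0,0.01],0]
    - [[0,0,0.025],0]
    - [[0,0,0.04],0]
    - [[0,0,0.053],0]
    - [[0,0,0.062],0]
    - [[0,0,0.069],0]
    - [[0,0,0.072],0]
    - [[0,0,0.072],0]

```text
clock: 6.92
eef_pos: [536.4, -20.2, 67.6]
eef_rot: [-3.142, -0.0, 2.932]
wrist_force: [0.2, -1.3, -0.7]
finger_gap: 9.8
```

send_rows:
  commands:
    - [[0,0,0],0]
    - [[0,0,0],0]
    - [[0,0,0],0]
    - [[0,0,0],0]
    - [[0,0,0],0]
    - [[0,0,0],0]
    - [[0,0,0],0]
    - [[0,0,0],0]

```text
clock: 7.58
eef_pos: [536.5, -20.5, 68.0]
eef_rot: [3.142, 0.0, 2.932]
wrist_force: [0.6, 0.2, -1.0]
finger_gap: 10.2
```

Run:
```python
from h import *
go((536.5,-20.2,61),2.932)
a=manip.camera("wrist")[:,:,::-1];b=manip.camera("scene")[:,:,::-1]
cv2.imwrite("pics/w3.png",a);cv2.imwrite("pics/s3.png",cv2.resize(b[150:270,190:350],None,fx=4.8,fy=4.8,interpolation=2))
```

```text
clock 7.5833 pos [536.5 -20.5  68. ] rot [3.1416e+00 1.0000e-04 2.9317e+00] | shift m [0.0001 0.0003 0.007 ] turn -0.0003
```

View pics/w3.png

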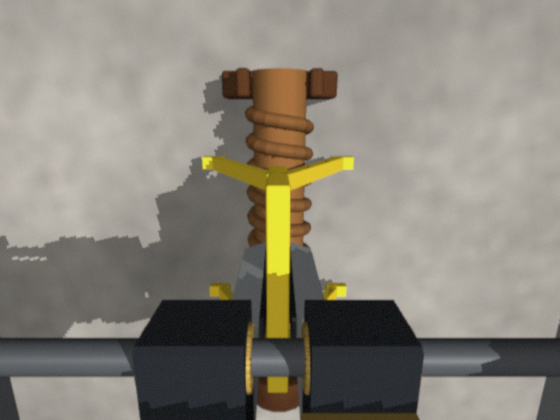

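View pics/s3.png

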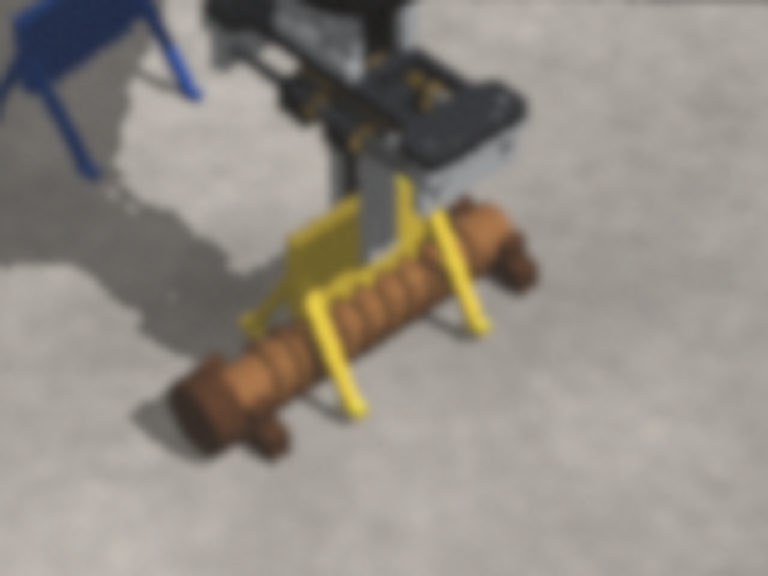

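The leaf is astride and centred. The shaft spans columns 252–306 (centre 279) and the leaf is at column 278. I'll check the lengthwise phase from the visible crests.

Run:
```python
from h import *
i=cv2.imread("pics/w3.png");cv2.imwrite("pics/c4.png",cv2.resize(i[60:250,190:365],None,fx=3.1,fy=3.1,interpolation=2))
s=manip.read_state();c=cam("wrist",s);u=np.array([np.cos(-.21),np.sin(-.21)])
for p,z in(((279,119),45),((279,149),45),((279,71),40),((279,199),45),((279,223),45)):
    q=plane(c,p,z)[:2]-s["eef_pos"][:2];print(p,(q@u).round(1),(u[0]*q[1]-u[1]*q[0]).round(1))
```

```text
(279, 119) -73.9 0.4
(279, 149) -57.6 0.4
(279, 71) -99.2 0.4
(279, 199) -28.7 0.5
(279, 223) -14.0 0.5
```

View pics/c4.png

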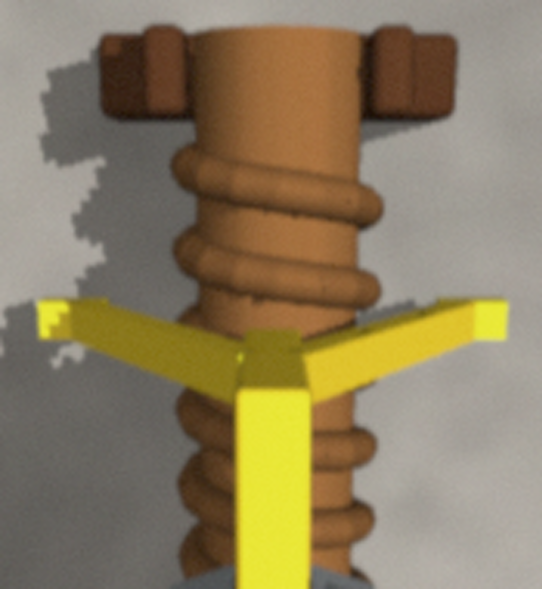

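send_rows:
  commands:
    - [[0.001,0,0],0]
    - [[0.001,0,0.001],0]
    - [[0.001,0,0.002],0]
    - [[0.001,0,0.003],0]
    - [[0.001,0,0.004],0]
    - [[0.001,0,0.005],0]
    - [[0.001,0,0.006],0]
    - [[0.001,0,0.006],0]

```text
clock: 8.35
eef_pos: [535.4, -20.3, 61.7]
eef_rot: [-3.142, -0.0, 2.932]
wrist_force: [-0.6, 0.3, -0.7]
finger_gap: 9.7
```

send_rows:
  commands:
    - [[0,0,0],0]
    - [[0,0,0],0]
    - [[0,0,0],0]
    - [[0,0,0.0005],0]
    - [[0,0,0.0005],0]
    - [[0,0,0.001],0]
    - [[0,0,0.001],0]
    - [[0,0,0.001],0]

```text
clock: 9.02
eef_pos: [535.5, -20.3, 61.0]
eef_rot: [-3.142, -0.0, 2.932]
wrist_force: [0.4, -0.2, -1.7]
finger_gap: 10.0
```

At z = 61.0 there is no contact force. A leaf riding on the crests would have stopped about 5 mm higher, so the teeth are in the grooves. I'll lower slightly further to touch, then release.

send_rows:
  commands:
    - [[0,0,0.0005],0]
    - [[0,0,0.0005],0]
    - [[0,0,0.001],0]
    - [[0,0,0.001],0]
    - [[0,0,0.001],0]
    - [[0,0,0.001],0]
    - [[0,0,0.001],0]
    - [[0,0,0.001],0]

```text
clock: 9.68
eef_pos: [535.7, -20.3, 60.7]
eef_rot: [3.142, 0.0, 2.932]
wrist_force: [-3.3, 0.4, 9.5]
finger_gap: 9.8
```

Contact at z = 60.7 (expected 60.9), so it is seated. Releasing; the fingers open a little first, then fully.

send_rows:
  commands:
    - [[0,0,-0.0005],0]
    - [[0,0,-0.0005],0]
    - [[0,0,-0.0005],0]
    - [[0,0,-0.0005],0]
    - [[0,0,-0.0005],0]
    - [[0,0,-0.0005],0]
    - [[0,0,-0.0005],0]
    - [[0,0,-0.0005],0]
  hand: 0

```text
clock: 10.35
eef_pos: [535.5, -20.3, 60.4]
eef_rot: [-3.142, -0.0, 2.932]
wrist_force: [-0.0, 0.8, 0.6]
finger_gap: 47.2
```

send_rows:
  commands:
    - [[0,0,0],0]
    - [[0,0,-0.01],0]
    - [[0,0,-0.03],0]
    - [[0,0,-0.055],0]
    - [[0,0,-0.085],0]
    - [[0,0,-0.115],0]
    - [[0,0,-0.135],0]
    - [[0,0,-0.14],0]

```text
clock: 11.02
eef_pos: [536.6, -20.4, 204.9]
eef_rot: [3.141, 0.006, 2.932]
wrist_force: [-0.2, 0.0, 0.5]
finger_gap: 46.9
```

send_rows:
  commands:
    - [[0,0,0],0]
    - [[0,0,0],0]
    - [[0,0,0],0]
    - [[0,0,0],0]
    - [[0,0,0],0]
    - [[0,0,0],0]
    - [[0,0,0],0]
    - [[0,0,0],0]
  hand: -1

```text
clock: 11.68
eef_pos: [535.5, -20.3, 200.3]
eef_rot: [-3.142, -0.0, 2.932]
wrist_force: [0.5, -0.8, -0.9]
finger_gap: 93.5
```

Run:
```python
from h import *
import pickle
s=manip.read_state();pickle.dump(s,open("w5.pkl","wb"));print(s["clock"],s["eef_pos"],s["finger_gap"])
a=manip.camera("wrist")[:,:,::-1];b=manip.camera("scene")[:,:,::-1]
cv2.imwrite("pics/w5.png",a);cv2.imwrite("pics/s5f.png",b);cv2.imwrite("pics/s5.png",cv2.resize(b[150:270,190:350],None,fx=4.8,fy=4.8,interpolation=2))
```

```text
11.6833 [535.47018542 -20.28446799 200.25312902] 93.47021524028017
```

View pics/w5.png

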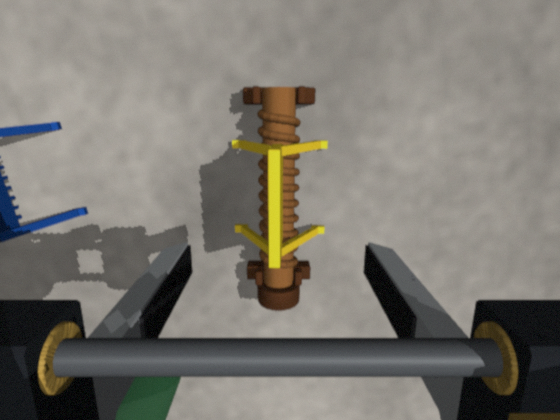

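View pics/s5.png

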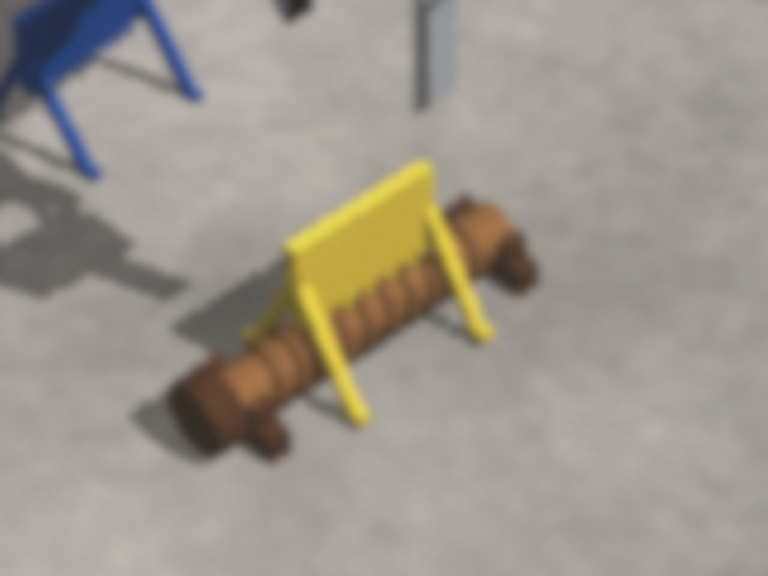

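Run:
```python
from h import *
import pickle
s=pickle.load(open("w5.pkl","rb"));c=cam("wrist",s);i=cv2.imread("pics/w5.png")
m=cv2.inRange(cv2.cvtColor(i,cv2.COLOR_BGR2HSV),(22,150,150),(34,255,255));m[285:]=0
u=np.array([np.cos(-.21),np.sin(-.21)]);n=np.array([-u[1],u[0]]);mid=np.array([536,-20.2])
L=lambda p,z:((plane(c,p,z)[:2]-mid)@np.array([u,n]).T)
T=[]
for r in(165,190,215,240,262):
    x=np.nonzero(m[r,262:292])[0]+262;T.append(L((x.mean(),r),100.5));print(r,x.min(),x.max(),T[-1].round(1))
print("yaw rel",np.polyfit(*np.array(T).T,1)[0])
y=np.nonzero(m[:,272:278].sum(1))[0];print(y.min(),y.max(),L((274.5,149.5),100.5),L((274.5,y.max()+.5),100.5))
F=np.array([L(p,6.5) for p in((235,145),(325,145),(239,229),(321,229))]);print(F.round(1),F.mean(0))
print("tilt",(F.mean(0)[1]-np.mean(T,0)[1])/94)
```

```text
165 268 280 [-38.   -3.3]
190 268 280 [-18.   -3.4]
215 269 280 [ 2.8 -3. ]
240 269 280 [24.4 -3.1]
262 269 280 [44.1 -3.1]
yaw rel 0.00318693534533389
149 268 [-50.04407947  -2.90625708] [50.10852093 -3.16168359]
[[-45.1 -44.4]
 [-45.1  48.5]
 [ 46.1 -42.9]
 [ 46.2  47.3]] [0.52410657 2.09999203]
tilt 0.05638326273501987
```

View pics/s5f.png

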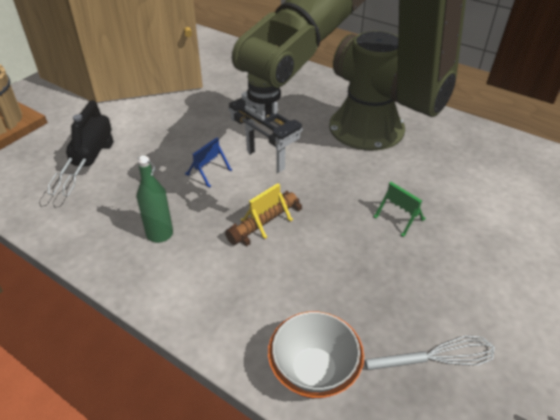

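The leaf measures 100.2 mm long on the seated-height plane, so its height is right. Lengthwise offset is about 0.3 mm, yaw about 0.003 rad and tilt about 0.056 rad (limit 0.12). The bottle at (155,205) and the blue leaf at (208,158) haven't moved. I'll do a last stillness check, then hand in.

Run:
```python
from h import *
for k in range(2):
    i=manip.camera("wrist")[:,:,::-1]
    m=cv2.inRange(cv2.cvtColor(np.ascontiguousarray(i),cv2.COLOR_BGR2HSV),(22,150,150),(34,255,255));m[285:]=0
    M=cv2.moments(m);print(M["m10"]/M["m00"],M["m01"]/M["m00"])
a=cv2.imread("pics/w5.png");m=cv2.inRange(cv2.cvtColor(a,cv2.COLOR_BGR2HSV),(22,150,150),(34,255,255));m[285:]=0;M=cv2.moments(m);print(M["m10"]/M["m00"],M["m01"]/M["m00"])
print(manip.sign_off())
```

```text
282.30457746478874 200.19542253521126
282.2947414935926 200.1171011931065
282.2204585537919 200.24559082892415
the job is handed in; nothing more can be done
None
```

The yellow coarse leaf is sitting astride the middle of the screw with its teeth down in the grooves. I let go of it, backed the arm off and handed the job in at about 12 s of the 38 s allowed. The sign-off gives no verdict.

- **Placing:** I gripped the yellow leaf by its plate, carried it to the screw and lowered it slowly. It touched at TCP height 60.7 mm against an expected 60.9 mm, with about 9.5 N. On the crests it would have stopped about 5 mm higher.
- **Position after release:** it is within about 1 mm of the screw's middle lengthwise, sideways offset is about 1 mm or less, and it lines up with the screw to within about 0.01 rad. Successive pictures show it at rest.
- **Tilt:** it leans about 0.056 rad sideways, probably resting on one foot because of the 2.5 mm foot clearance. That is not perfectly upright, but it is under the 0.12 rad limit.
- **Disagreement:** the estimates of the screw's middle differed by about 2 mm along its length. I moved the leaf 1 mm to split the difference, and it seated properly.
- **Bystanders:** the blue leaf and the bottle look unmoved in the scene picture after release; I did not measure this.

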